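# Lock the T-foot bench stop into the planing board

## Robot

A 6-joint arm with a two-finger parallel gripper is mounted at the origin on the work surface. World frame = base frame: x ahead of the robot, y to its left, z up, the work surface at z = 0. Lengths are in m, angles in rad, forces in N, time in s.
With the tool pointing down it reaches from about 0.325 to 0.85 m from the base axis. Payload 15.5 kg.
Tool frame: the origin (TCP) lies between the finger pads; the fingertips stand 8 mm ahead of it and the grasp point (between the pads) lies 11 mm behind it; z points along the fingers, y is the line along which they close (so a half turn about z gives the same grasp; the last joint's range is limited). The gripper opens to 91 mm and grips with 3 to 60 N. Pads are 32 mm wide; open, the fingers measure 118 mm over their backs; the gripper's body (76 mm by 178 mm) begins 60 mm behind the grasp point.
Start: joints at [1.141, 0.494, 1.345, -0, 1.302, -0.096], TCP at [0.205, 0.591, 0.222] pointing down, gripper open.
Joint ranges: [-2.91, 2.91], [-0.82, 2.16], [0.22, 2.67], [-1.22, 4.37], [0.12, 2.79], [-3.08, 3.08]. Speed limits (rad/s): [1.89, 1.89, 2.57, 3.01, 3.01, 3.01].

## Interface

Orientations are given as a rotation vector (axis times angle).
In Python, from cell import readout, vision, job gives the robot as it stands.
- The arm moves only by the tool apply_moves, never from a script. Its argument "targets" is a list of rows, each an object with "jaw": the gripper command: -1 is shut, 1 is fully open, values between are in proportion; "linear": the shift along the tool's x, y, z in mm, a list of three; "delta_rot": the turn, a rotation vector about the tool's x, y, z in degrees, a list of three. In form: [{"jaw": jaw, "linear": [x, y, z], "delta_rot": [wx, wy, wz]}, ...]. A call has 1 to 20 rows; each row is the pose to reach, as a shift and turn from the pose commanded when the call began, along the tool's axes at that moment; what a row does not reach only later rows make up. A row lasts 1/12 s, in which the tool goes at most 41.7 mm and 7.16 degrees, less where a joint would pass 70% of its speed; a pose out of reach is approached as far as the arm can. A call with a gripper value outside its range is refused whole. The fingers move at their own pace and stop on an object; "force" is the grip in N (left out, the last holds). Time passes only in rows, so rows that repeat a pose let the fingers close. It gives the time, the measured TCP pose, the force and the opening at its end, in the units of the state.
- readout.sense(): the state, without advancing time (a new reading comes with each control period).
- vision.snapshot(name): name is "side" or "top" or "wrist"; returns a dict with "image" (400x640x3 uint8, red, green, blue), "intrinsics" (3x3 intrinsics, pixels), "R" (3x3) and "t" (3): a world point X has camera coordinates R X + t. Camera axes: x right, y down, z forward; pixel columns grow to the right and rows downward; lengths in m; the calibration is good to about 2 mm. A picture is of the moment at which its call begins. There is no depth.
- job.close_job(): hands the job in, once; it reports no verdict.
The state is a dict: "t": time; "joint_positions": joint angles; "qvel": joint speeds; "tau": joint torques, N m; "tcp_pos": TCP position; "eef_rot": TCP orientation; "ft_force": force on the tool from outside, world axes, zero at the start; "wrist_torque": the same for the moment, N m; "width": finger opening in m.
Only numpy, scipy, OpenCV 4.12 (cv2) and the standard library are available. Lean on these libraries where they do the work, as an engineer would, in place of code of your own. Each camera call takes 0.05 s, during which the arm holds its last target. There are 200 camera calls.

## Task

Take the red T-foot bench stop out of the wooden rack, pass its foot down through the metal slot of the planing board until the collar sits flat on the metal, then give it a quarter turn so that the foot lies square across the slot underneath and holds. Let go and leave the stop standing there; leave the yellow dog in its rack socket.

Things in the scene. Friction and masses are not known exactly. Their poses are not given: they have to be found in the camera images.
- stop: Loose red bench stop, about 0.2 kg, upright in either rack socket. Origin: centre of its steel collar's underside, z up. Collar: disc 48 mm across, z 0 to 6 mm. Above it a red grip block 50 mm along x, 20 mm along y, z 6 to 50 mm: grip across the 20 mm (along y). Below: a 10 mm shank to the T-foot, a bar 44 mm along x like the block, 10 mm along y, z -28 to -18 mm. A half turn gives the same shape.
- rack: Fixed light-wood rack, 190 mm along x, 80 mm along y, 40 mm high; origin at the centre of its underside. Two sockets, 55 mm along x, 21 mm along y, centred at x = -45 and +45 mm. Collars rest on its top and feet hang loosely inside, blocks pointing along the rack's x; parts lift straight out, clear after 30 mm.
- slot (a point): Centre of the slot's mouth in the planing board's top, 46 mm above the bench; x along the slot, y across, z up. Slot 66 x 24 mm, closed at both ends, right through the 12 mm thick top into a hollow 34 mm deep, 120 mm wide, where the foot turns freely either way. The fixed plywood board is 220 mm along x, 160 mm along y, with a flush aluminium insert (116 x 70 mm) round the slot.
- dog: Bystander in the other rack socket: a loose bench dog with a round yellow knob 34 mm across on the same 48 mm collar, with a round wooden peg and no T-foot. Origin at the centre of its collar's underside; its top is 50 mm above that. Leave it in its socket.
There are look-alikes about, which are no part of the job. What is shaped like the stop but green is not meant.

How it is judged:
By the outcome, as a careful person would: the job done as asked, in the order asked, and still so for the second after the job is handed in, with the robot touching nothing.
It also fails if it takes over 40 s, if anything falls off the work surface, if the arm or the gripper's body presses on something with over 40 N, if the wrist force passes 120 N, or if a joint passes its speed limit or range.

## Working session

There is one attempt and no reset: what is moved stays moved. The work goes in short steps, Python scripts to look and compute and a tool call to move; the robot and the scene stay as the last step left them, time stands still between calls to the robot, and variables do not carry over. Pictures are saved under pics/ and viewed, on a budget of 10 in all, crops included, one or two more only if the job needs it, and the job is handed in when it is done.

Besides the shell and the picture viewer there is one more tool, called after ">>>" as a command line: name --argument value ..., lists and objects as JSON in quotes. apply_moves: Moves the arm, as the interface text tells. Its arguments: {"type":"object","properties":{"targets":{"type":"array","items":{"type":"object","properties":{"jaw":{"type":"number"},"linear":{"type":"array","items":{"type":"number"}},"delta_rot":{"type":"array","items":{"type":"number"}}}}},"force":{"type":"number"}},"required":["targets"]}

```bash
mkdir -p pics; cat > h.py <<'E'
from cell import readout, vision, job
import numpy as np, cv2, json
def snap(n,f):
    d=vision.snapshot(n); cv2.imwrite('pics/'+f+'.png',np.array(d['image'])[:,:,::-1])
    json.dump({k:np.array(d[k]).tolist() for k in('intrinsics','R','t')},open('pics/'+f+'.json','w')); return d
def ray(f,u,v,z):
    d=json.load(open('pics/'+f+'.json'));K,R,t=[np.array(d[k]) for k in('intrinsics','R','t')]
    c=-R.T@t; r=R.T@np.linalg.inv(K)@[u,v,1]; return c+r*(z-c[2])/r[2]
E
python3 -c "
from h import *
a=snap('top','top0');s=snap('side','side0')
print(readout.sense())
for n in('top0','side0'):
    d=json.load(open('pics/'+n+'.json'));R=np.array(d['R']);print(n,-R.T@d['t'],R[2])
"
```

```text
{'t': 0.1, 'joint_positions': array([ 1.14150172e+00,  4.94123660e-01,  1.34607203e+00, -1.31398963e-06,
        1.30249987e+00, -9.55021829e-02]), 'qvel': array([ 0.0004359 , -0.00071594, -0.00071798,  0.00088648,  0.00134207,
       -0.0009486 ]), 'tau': array([ 2.88413343e-03, -8.80237770e+01, -3.82538259e+01,  7.09089520e-02,
        4.83935117e-02, -8.23106780e-05]), 'tcp_pos': array([0.20462591, 0.59019752, 0.22139529]), 'eef_rot': array([-5.21841270e-01, -3.09765936e+00,  1.67350304e-03]), 'ft_force': array([-0.7057423 ,  0.51000075,  0.23093501]), 'wrist_torque': array([-0.03789456,  0.02999864, -0.03217692]), 'width': 0.09151339992913797}
top0 [ 0.29505346 -0.11441157  1.04429075] [ 0.20503861  0.02388408 -0.97846243]
side0 [0.09559766 0.3501224  0.64006714] [ 0.50015307 -0.54840889 -0.6701452 ]
```

View pics/top0.png

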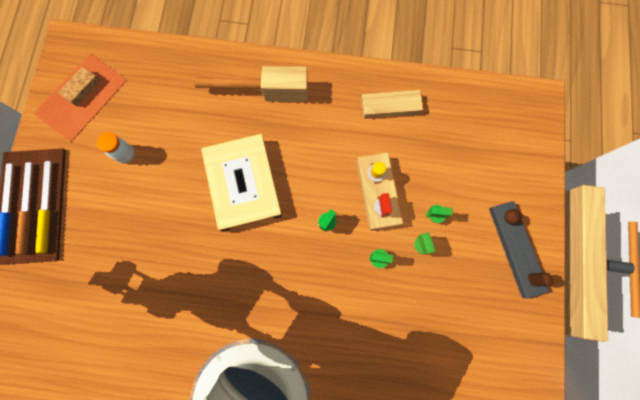

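The top view shows the board with its slot near (240,180), and the rack near (381,190). The red stop is at (384,206), the yellow dog at (378,170), and there are four green look-alikes. I'll enlarge this area.

```bash
python3 -c "
import cv2,numpy as np
a=cv2.imread('pics/top0.png')
x=cv2.resize(a[125:245,195:290],None,fx=5,fy=5,interpolation=cv2.INTER_CUBIC)
y=cv2.resize(a[140:240,345:410],None,fx=5,fy=5,interpolation=cv2.INTER_CUBIC)
y=cv2.copyMakeBorder(y,0,100,0,0,cv2.BORDER_CONSTANT)
cv2.imwrite('pics/c1.png',np.hstack([x,y[:600]]))"
```

```text
(no output)
```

View pics/c1.png

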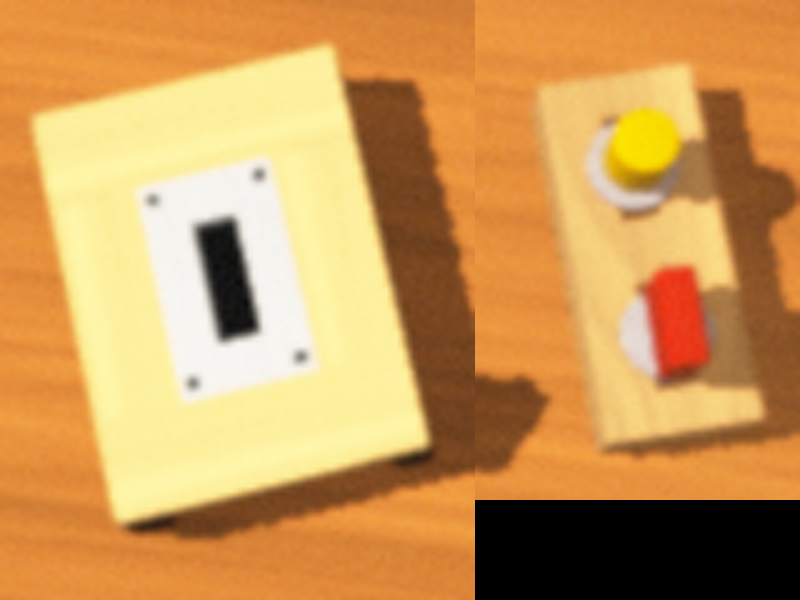

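The crop shows the slot mouth centred at (227,279), with its corners at (195,226), (234,217), (259,331) and (221,341). The rack top corners are at (538,88), (690,65), (765,417) and (602,447). The red block's top is centred near (675,318).

```bash
python3 -c "
from h import *
def P(u,v,z,ox,oy): return ray('top0',ox+(u+.5)/5-.5,oy+(v+.5)/5-.5,z)
S=np.array([P(u,v,.046,195,125) for u,v in [(195,226),(234,217),(259,331),(221,341)]])
I=np.array([P(u,v,.046,195,125) for u,v in [(137,187),(268,160),(318,370),(185,402)]])
R=np.array([P(u-475,v,.04,345,140) for u,v in [(538,88),(690,65),(765,417),(602,447)]])
for n,A in(('slot',S),('ins',I),('rack',R)):
    e=A[3]-A[0]+A[2]-A[1]; print(n,A.mean(0),np.degrees(np.arctan2(e[1],e[0])),[np.linalg.norm(A[i]-A[i-1]).round(4) for i in range(4)])
c=R.mean(0);e=R[3]-R[0]+R[2]-R[1];e/=np.linalg.norm(e);print('stop?',c+.045*e,c-.045*e)
print('blocktop',P(200,318,.09,345,140),'dogtop',P(645-475,140,.09,345,140))
s=readout.sense()
from scipy.spatial.transform import Rotation as Ro
print(Ro.from_rotvec(s['eef_rot']).as_matrix().round(3))
"
```

```text
slot [0.52611948 0.10588304 0.046     ] -158.2678055571328 [np.float64(0.0627), np.float64(0.0205), np.float64(0.0621), np.float64(0.0198)]
ins [0.52602709 0.10604797 0.046     ] -157.85127896302922 [np.float64(0.1171), np.float64(0.0688), np.float64(0.1151), np.float64(0.0688)]
rack [ 0.54941055 -0.25105022  0.04      ] -163.57562948193112 [np.float64(0.1906), np.float64(0.0809), np.float64(0.1885), np.float64(0.0841)]
stop? [ 0.50624683 -0.26377394  0.04      ] [ 0.59257427 -0.23832649  0.04      ]
blocktop [ 0.5052197  -0.26035765  0.09      ] dogtop [ 0.59250157 -0.23720782  0.09      ]
[[-0.945  0.328 -0.   ]
 [ 0.328  0.945 -0.001]
 [ 0.    -0.001 -1.   ]]
```

View pics/side0.png

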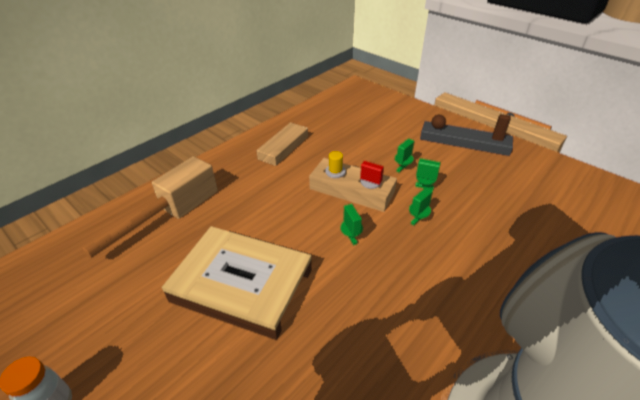

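The side view agrees: the stop is in the near rack socket and the greens are loose around it. I'll go above the stop.

>>> apply_moves --targets '[{"jaw":0.4,"linear":[-563,-705,30],"delta_rot":[0,0,144.5]},{"jaw":0.4,"linear":[-563,-705,30],"delta_rot":[0,0,144.5]},{"jaw":0.4,"linear":[-563,-705,30],"delta_rot":[0,0,144.5]},{"jaw":0.4,"linear":[-563,-705,30],"delta_rot":[0,0,144.5]},{"jaw":0.4,"linear":[-563,-705,30],"delta_rot":[0,0,144.5]},{"jaw":0.4,"linear":[-563,-705,30],"delta_rot":[0,0,144.5]},{"jaw":0.4,"linear":[-563,-705,30],"delta_rot":[0,0,144.5]},{"jaw":0.4,"linear":[-563,-705,30],"delta_rot":[0,0,144.5]},{"jaw":0.4,"linear":[-563,-705,30],"delta_rot":[0,0,144.5]},{"jaw":0.4,"linear":[-563,-705,30],"delta_rot":[0,0,144.5]},{"jaw":0.4,"linear":[-563,-705,30],"delta_rot":[0,0,144.5]},{"jaw":0.4,"linear":[-563,-705,30],"delta_rot":[0,0,144.5]},{"jaw":0.4,"linear":[-563,-705,30],"delta_rot":[0,0,144.5]},{"jaw":0.4,"linear":[-563,-705,30],"delta_rot":[0,0,144.5]},{"jaw":0.4,"linear":[-563,-705,30],"delta_rot":[0,0,144.5]},{"jaw":0.4,"linear":[-563,-705,30],"delta_rot":[0,0,144.5]},{"jaw":0.4,"linear":[-563,-705,30],"delta_rot":[0,0,144.5]},{"jaw":0.4,"linear":[-563,-705,30],"delta_rot":[0,0,144.5]},{"jaw":0.4,"linear":[-563,-705,30],"delta_rot":[0,0,144.5]},{"jaw":0.4,"linear":[-563,-705,30],"delta_rot":[0,0,144.5]}]'

```text
t: 1.77
tcp_pos: [0.4826, -0.1969, 0.194]
eef_rot: [-3.106, -0.471, 0.0]
ft_force: [1.6, 0.9, -0.2]
width: 0.0635
```

```bash
cat >> h.py <<'E'
from scipy.spatial.transform import Rotation as Ro
def togo(p,yaw_y):
    s=readout.sense(); M=Ro.from_rotvec(s['eef_rot']).as_matrix()
    a=np.degrees(np.arctan2(M[1,1],M[0,1])); d=(a-yaw_y+180)%360-180
    print('t',s['t'],'pos',s['tcp_pos'].round(4),'yaw_y',a.round(2),'tilt z',M[:,2].round(4),'J',s['joint_positions'].round(3),'F',s['ft_force'].round(1),'w',s['width'])
    print('linear mm',(M.T@(np.array(p)-s['tcp_pos'])*1000).round(1),'rotz',d.round(2))
E
python3 -c "
from h import *
togo([.5057,-.262,.19],-73.6)"
```

```text
t 1.7667 pos [ 0.4826 -0.1969  0.194 ] yaw_y -72.75 tilt z [-3.e-04  2.e-04 -1.e+00] J [-0.502  0.381  1.635  0.     1.126  0.768] F [ 1.6  0.9 -0.2] w 0.06354539636912071
linear mm [ 2.8 69.   4. ] rotz 0.85
```

>>> apply_moves --targets '[{"jaw":0.4,"linear":[3,69,4],"delta_rot":[0,0,0.5]},{"jaw":0.4,"linear":[3,69,4],"delta_rot":[0,0,0.5]},{"jaw":0.4,"linear":[3,69,4],"delta_rot":[0,0,0.5]},{"jaw":0.4,"linear":[3,69,4],"delta_rot":[0,0,0.5]},{"jaw":0.4,"linear":[3,69,4],"delta_rot":[0,0,0.5]}]'

```text
t: 2.18
tcp_pos: [0.5058, -0.2589, 0.1898]
eef_rot: [-3.106, -0.468, 0.001]
ft_force: [-0.0, 0.5, 0.0]
width: 0.0636
```

```bash
python3 -c "
from h import *
snap('wrist','w1');togo([.5057,-.262,.19],-73.6)"
```

```text
t 2.2333 pos [ 0.5058 -0.2585  0.19  ] yaw_y -72.84 tilt z [-8.e-04  7.e-04 -1.e+00] J [-0.578  0.448  1.528  0.     1.167  0.694] F [ 0.7  0.1 -0.4] w 0.0641348697675848
linear mm [-1.2  3.3  0. ] rotz 0.76
```

View pics/w1.png

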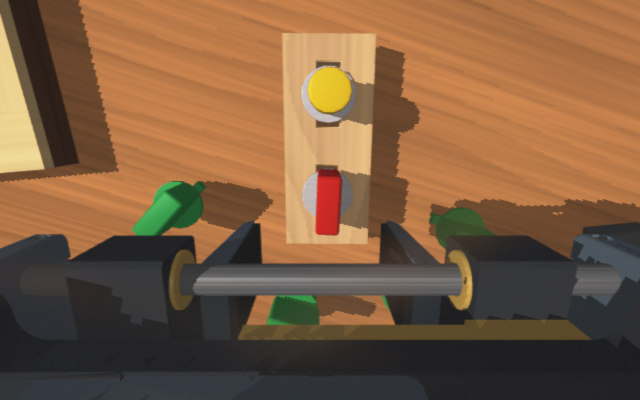

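The wrist view shows the red block's top face from about (319,178)/(341,178) to (316,235)/(340,235). Its collar is centred near (327,197), and the rack edges run near-vertical in the image.

```bash
python3 -c "
from h import *
T=np.array([ray('w1',u,v,.09) for u,v in [(319,178),(341,178),(340,235),(316,235)]])
e=T[2]-T[1]+T[3]-T[0];print(T.mean(0),np.degrees(np.arctan2(e[1],e[0])),[np.linalg.norm(T[i]-T[i-1]).round(4) for i in range(4)])
print('collar',ray('w1',327,197,.046))
R=[ray('w1',u,v,.04) for u,v in [(283,33),(287,243),(375,33),(368,243)]]
for a,b in((0,1),(2,3)):
  e=R[b]-R[a];print(np.degrees(np.arctan2(e[1],e[0])))
# socket centre from slots: dog socket ends visible
print('dog socket mid',(ray('w1',328,62,.04)+ray('w1',328,126,.04))/2)
d=json.load(open('pics/w1.json'));R=np.array(d['R']);print(-R.T@d['t'])
"
```

```text
[ 0.50966741 -0.26527595  0.09      ] -164.41876445207674 [np.float64(0.0477), np.float64(0.0174), np.float64(0.0476), np.float64(0.0198)]
collar [ 0.50796133 -0.26493976  0.046     ]
-163.19826802877745
-162.64087549634064
dog socket mid [ 0.59578301 -0.23838274  0.04      ]
[ 0.57236223 -0.23908478  0.35285909]
```

```bash
python3 -c "
from h import *
togo([.508,-.2642,.06],-73.6)"
```

```text
t 2.2333 pos [ 0.5058 -0.2585  0.19  ] yaw_y -72.84 tilt z [-8.e-04  7.e-04 -1.e+00] J [-0.578  0.448  1.528  0.     1.167  0.694] F [ 0.7  0.1 -0.4] w 0.0641348697675848
linear mm [  0.5   6.2 130. ] rotz 0.76
```

>>> apply_moves --targets '[{"jaw":0.4,"linear":[0.5,6,30],"delta_rot":[0,0,0.8]},{"jaw":0.4,"linear":[0.5,6,60],"delta_rot":[0,0,0.8]},{"jaw":0.4,"linear":[0.5,6,75],"delta_rot":[0,0,0.8]},{"jaw":0.4,"linear":[0.5,6,80],"delta_rot":[0,0,0.8]},{"jaw":0.4,"linear":[0.5,6,80],"delta_rot":[0,0,0.8]},{"jaw":0.4,"linear":[0.5,6,80],"delta_rot":[0,0,0.8]}]'

```text
t: 2.73
tcp_pos: [0.5089, -0.2647, 0.1111]
eef_rot: [3.109, 0.448, 0.001]
ft_force: [0.1, 0.2, 0.9]
width: 0.064
```

```bash
python3 -c "
from h import *
togo([.508,-.2642,.06],-73.6)"
```

```text
t 2.7333 pos [ 0.5089 -0.2647  0.1111] yaw_y -73.62 tilt z [ 6.e-04 -4.e-04 -1.e+00] J [-0.584  0.552  1.597  0.     0.991  0.701] F [0.1 0.2 0.9] w 0.06401892457581072
linear mm [-0.8 -0.8 51.1] rotz -0.02
```

Aligned; now descend and grip.

>>> apply_moves --targets '[{"jaw":0.4,"linear":[-0.5,-0.5,15],"delta_rot":[0,0,0]},{"jaw":0.4,"linear":[-0.5,-0.5,32],"delta_rot":[0,0,0]},{"jaw":0.4,"linear":[-0.5,-0.5,45],"delta_rot":[0,0,0]},{"jaw":0.4,"linear":[-0.5,-0.5,50],"delta_rot":[0,0,0]},{"jaw":0.4,"linear":[-0.5,-0.5,50],"delta_rot":[0,0,0]},{"jaw":-0.7,"linear":[-0.5,-0.5,50],"delta_rot":[0,0,0]},{"jaw":-0.7,"linear":[-0.5,-0.5,50],"delta_rot":[0,0,0]},{"jaw":-0.7,"linear":[-0.5,-0.5,50],"delta_rot":[0,0,0]},{"jaw":-0.7,"linear":[-0.5,-0.5,50],"delta_rot":[0,0,0]},{"jaw":-0.7,"linear":[-0.5,-0.5,50],"delta_rot":[0,0,0]},{"jaw":-0.7,"linear":[-0.5,-0.5,50],"delta_rot":[0,0,0]}]' --force 30

```text
t: 3.65
tcp_pos: [0.508, -0.2648, 0.0605]
eef_rot: [3.11, 0.446, 0.0]
ft_force: [-0.3, 0.6, 0.1]
width: 0.0266
```

```bash
python3 -c "
from h import *
togo([.508,-.2642,.15],-73.6)"
```

```text
t 3.65 pos [ 0.508  -0.2648  0.0605] yaw_y -73.67 tilt z [ 2.e-04 -2.e-04 -1.e+00] J [-0.585  0.624  1.638 -0.     0.879  0.701] F [-0.3  0.6  0.1] w 0.026587154197651855
linear mm [  0.2  -0.6 -89.5] rotz -0.07
```

>>> apply_moves --targets '[{"jaw":-0.9,"linear":[0,0,0],"delta_rot":[0,0,0]},{"jaw":-0.9,"linear":[0,0,0],"delta_rot":[0,0,0]},{"jaw":-0.9,"linear":[0,0,0],"delta_rot":[0,0,0]},{"jaw":-0.9,"linear":[0,0,0],"delta_rot":[0,0,0]},{"jaw":-0.9,"linear":[0,0,0],"delta_rot":[0,0,0]},{"jaw":-0.9,"linear":[0,0,-5],"delta_rot":[0,0,0]},{"jaw":-0.9,"linear":[0,0,-20],"delta_rot":[0,0,0]},{"jaw":-0.9,"linear":[0,0,-40],"delta_rot":[0,0,0]},{"jaw":-0.9,"linear":[0,0,-65],"delta_rot":[0,0,0]},{"jaw":-0.9,"linear":[0,0,-85],"delta_rot":[0,0,0]},{"jaw":-0.9,"linear":[0,0,-100],"delta_rot":[0,0,0]},{"jaw":-0.9,"linear":[0,0,-100],"delta_rot":[0,0,0]}]' --force 35

```text
t: 4.65
tcp_pos: [0.5092, -0.2655, 0.1633]
eef_rot: [3.107, 0.446, 0.005]
ft_force: [0.9, -0.3, -1.4]
width: 0.0202
```

```bash
python3 -c "
from h import *
togo([.526,.106,.16],-68)"
```

```text
t 4.65 pos [ 0.5092 -0.2655  0.1633] yaw_y -73.66 tilt z [ 0.0037 -0.0024 -1.    ] J [-0.585  0.484  1.548  0.     1.105  0.701] F [ 0.9 -0.3 -1.4] w 0.02021695037929731
linear mm [ 120.6 -351.8    2.4] rotz -5.66
```

>>> apply_moves --targets '[{"jaw":-0.9,"linear":[121,-352,2],"delta_rot":[0,0,-5.7]},{"jaw":-0.9,"linear":[121,-352,2],"delta_rot":[0,0,-5.7]},{"jaw":-0.9,"linear":[121,-352,2],"delta_rot":[0,0,-5.7]},{"jaw":-0.9,"linear":[121,-352,2],"delta_rot":[0,0,-5.7]},{"jaw":-0.9,"linear":[121,-352,2],"delta_rot":[0,0,-5.7]},{"jaw":-0.9,"linear":[121,-352,2],"delta_rot":[0,0,-5.7]},{"jaw":-0.9,"linear":[121,-352,2],"delta_rot":[0,0,-5.7]},{"jaw":-0.9,"linear":[121,-352,2],"delta_rot":[0,0,-5.7]},{"jaw":-0.9,"linear":[121,-352,2],"delta_rot":[0,0,-5.7]},{"jaw":-0.9,"linear":[121,-352,2],"delta_rot":[0,0,-5.7]},{"jaw":-0.9,"linear":[121,-352,2],"delta_rot":[0,0,-5.7]},{"jaw":-0.9,"linear":[121,-352,2],"delta_rot":[0,0,-5.7]},{"jaw":-0.9,"linear":[121,-352,2],"delta_rot":[0,0,-5.7]},{"jaw":-0.9,"linear":[121,-352,2],"delta_rot":[0,0,-5.7]}]'

```text
t: 5.82
tcp_pos: [0.525, 0.1058, 0.158]
eef_rot: [3.084, 0.598, -0.001]
ft_force: [0.1, -0.7, -2.3]
width: 0.0199
```

```bash
python3 -c "
from h import *
snap('wrist','w2');togo([.526,.106,.16],-68)"
```

```text
t 5.8667 pos [0.5251 0.1059 0.1581] yaw_y -68.07 tilt z [-3.e-04 -1.e-04 -1.e+00] J [ 0.088  0.445  1.644 -0.     1.054  1.276] F [ 0.6  0.3 -1.6] w 0.01959548402074466
linear mm [ 0.9  0.2 -1.9] rotz -0.07
```

View pics/w2.png

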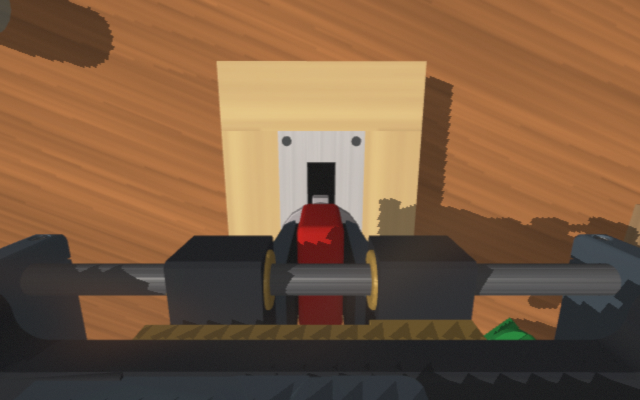

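The wrist view shows the foot tip over the slot. The slot's far end runs (307,162)–(335,162) and the insert's far edge runs (279,131)–(365,131).

```bash
python3 -c "
from h import *
P=lambda u,v:ray('w2',u,v,.046)
a=P(321,162);b=P(322,131);
L=P(227.5,200)-P(219,80);R=P(421,200)-P(425,80)
for q in (L,R,P(335,195)-P(335,163),P(307,195)-P(307,163)): print('ang',np.degrees(np.arctan2(q[1],q[0])))
w=P(365,131)-P(279,131);print('w',np.linalg.norm(w),np.degrees(np.arctan2(w[1],w[0])))
for th in(21.5,22.2):
  e=np.array([np.cos(np.radians(th)),np.sin(np.radians(th)),0]);print(th,a-.033*e,b-.058*e)
"
```

```text
ang -157.94225065465196
ang -155.67899816118074
ang -157.40700060112613
ang -158.57570143197063
w 0.06888801536110564 -68.02390709768777
21.5 [0.52882698 0.10670462 0.046     ] [0.52885623 0.10609185 0.046     ]
22.2 [0.52897703 0.10633042 0.046     ] [0.52911995 0.10543416 0.046     ]
```

>>> apply_moves --targets '[{"jaw":-0.9,"linear":[2.5,1,5],"delta_rot":[0,0,0]},{"jaw":-0.9,"linear":[2.5,1,20],"delta_rot":[0,0,0]},{"jaw":-0.9,"linear":[2.5,1,28],"delta_rot":[0,0,0]},{"jaw":-0.9,"linear":[2.5,1,36],"delta_rot":[0,0,0]},{"jaw":-0.9,"linear":[2.5,1,44],"delta_rot":[0,0,0]},{"jaw":-0.9,"linear":[2.5,1,52],"delta_rot":[0,0,0]},{"jaw":-0.9,"linear":[2.5,1,60],"delta_rot":[0,0,0]},{"jaw":-0.9,"linear":[2.5,1,68],"delta_rot":[0,0,0]},{"jaw":-0.9,"linear":[2.5,1,73],"delta_rot":[0,0,0]},{"jaw":-0.9,"linear":[2.5,1,73],"delta_rot":[0,0,0]},{"jaw":-0.9,"linear":[2.5,1,73],"delta_rot":[0,0,0]}]'

```text
t: 6.78
tcp_pos: [0.5277, 0.1071, 0.085]
eef_rot: [-3.084, -0.6, 0.001]
ft_force: [0.7, 0.4, -1.8]
width: 0.0197
```

```bash
python3 -c "
from h import *
togo([.528,.106,.0665],-68)"
```

```text
t 6.7833 pos [0.5277 0.1071 0.085 ] yaw_y -67.96 tilt z [-4.e-04 -0.e+00 -1.e+00] J [0.089 0.552 1.706 0.    0.884 1.275] F [ 0.7  0.4 -1.8] w 0.01973285573463599
linear mm [-0.1  1.1 18.5] rotz 0.04
```

No contact force, and the foot is below the mouth. Lowering until the collar seats.

>>> apply_moves --targets '[{"jaw":-0.9,"linear":[0,1,5],"delta_rot":[0,0,0]},{"jaw":-0.9,"linear":[0,1,10],"delta_rot":[0,0,0]},{"jaw":-0.9,"linear":[0,1,14],"delta_rot":[0,0,0]},{"jaw":-0.9,"linear":[0,1,16.5],"delta_rot":[0,0,0]},{"jaw":-0.9,"linear":[0,1,17.5],"delta_rot":[0,0,0]},{"jaw":-0.9,"linear":[0,1,18],"delta_rot":[0,0,0]},{"jaw":-0.9,"linear":[0,1,18],"delta_rot":[0,0,0]}]'

```text
t: 7.37
tcp_pos: [0.5282, 0.1061, 0.0672]
eef_rot: [3.084, 0.6, -0.0]
ft_force: [-0.1, -0.1, -1.0]
width: 0.0198
```

```bash
python3 -c "
from h import *
togo([.528,.106,.0665],-68);snap('side','s2')
a=cv2.imread('pics/s2.png');print(cv2.imwrite('pics/s2c.png',cv2.resize(a[180:340,140:340],None,fx=3.5,fy=3.5,interpolation=cv2.INTER_CUBIC)))"
```

```text
t 7.3667 pos [0.5282 0.1061 0.0672] yaw_y -67.96 tilt z [-0. -0. -1.] J [ 0.087  0.58   1.719 -0.     0.842  1.274] F [-0.1 -0.1 -1. ] w 0.019812154150058922
linear mm [-0.2  0.1  0.7] rotz 0.04
True
```

View pics/s2c.png

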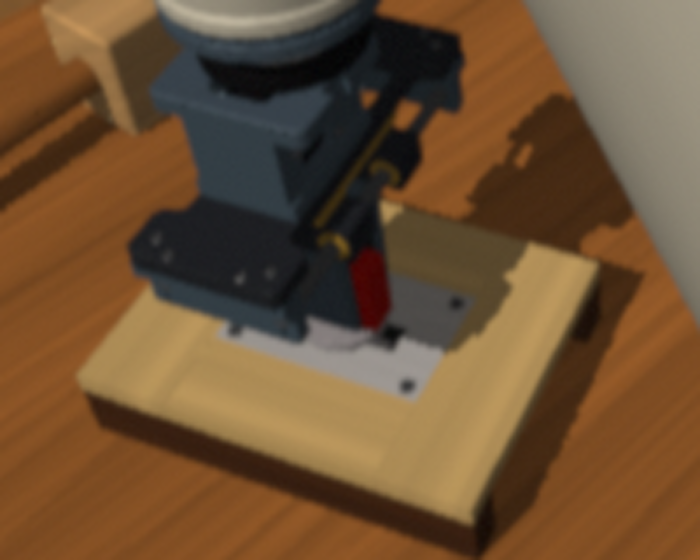

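The collar (crop ~(340,332)) sits on or just above the metal, with the slot's end showing at (395,333). I'll ease it down to contact.

>>> apply_moves --targets '[{"jaw":-0.9,"linear":[0,0,0.4],"delta_rot":[0,0,0]},{"jaw":-0.9,"linear":[0,0,0.8],"delta_rot":[0,0,0]},{"jaw":-0.9,"linear":[0,0,0.8],"delta_rot":[0,0,0]}]'

```text
t: 7.67
tcp_pos: [0.5282, 0.1062, 0.0665]
eef_rot: [3.084, 0.6, 0.0]
ft_force: [0.3, 0.1, -1.7]
width: 0.0199
```

>>> apply_moves --targets '[{"jaw":-0.9,"linear":[0,0,0.5],"delta_rot":[0,0,0]},{"jaw":-0.9,"linear":[0,0,1],"delta_rot":[0,0,0]},{"jaw":-0.9,"linear":[0,0,1],"delta_rot":[0,0,0]}]'

```text
t: 7.92
tcp_pos: [0.5282, 0.1061, 0.0663]
eef_rot: [3.084, 0.6, 0.001]
ft_force: [-4.6, -1.3, 18.1]
width: 0.0199
```

Contact at 18 N, so it's seated. Ease off a little and make the quarter turn.

>>> apply_moves --targets '[{"jaw":-0.9,"linear":[0,0,-0.5],"delta_rot":[0,0,0]},{"jaw":-0.9,"linear":[0,0,-0.5],"delta_rot":[0,0,-6]},{"jaw":-0.9,"linear":[0,0,-0.5],"delta_rot":[0,0,-12]},{"jaw":-0.9,"linear":[0,0,-0.5],"delta_rot":[0,0,-18]},{"jaw":-0.9,"linear":[0,0,-0.5],"delta_rot":[0,0,-24]},{"jaw":-0.9,"linear":[0,0,-0.5],"delta_rot":[0,0,-30]},{"jaw":-0.9,"linear":[0,0,-0.5],"delta_rot":[0,0,-36]},{"jaw":-0.9,"linear":[0,0,-0.5],"delta_rot":[0,0,-42]},{"jaw":-0.9,"linear":[0,0,-0.5],"delta_rot":[0,0,-48]},{"jaw":-0.9,"linear":[0,0,-0.5],"delta_rot":[0,0,-54]},{"jaw":-0.9,"linear":[0,0,-0.5],"delta_rot":[0,0,-60]},{"jaw":-0.9,"linear":[0,0,-0.5],"delta_rot":[0,0,-66]},{"jaw":-0.9,"linear":[0,0,-0.5],"delta_rot":[0,0,-72]},{"jaw":-0.9,"linear":[0,0,-0.5],"delta_rot":[0,0,-78]},{"jaw":-0.9,"linear":[0,0,-0.5],"delta_rot":[0,0,-83]},{"jaw":-0.9,"linear":[0,0,-0.5],"delta_rot":[0,0,-87]},{"jaw":-0.9,"linear":[0,0,-0.5],"delta_rot":[0,0,-90]},{"jaw":-0.9,"linear":[0,0,-0.5],"delta_rot":[0,0,-90]},{"jaw":-0.9,"linear":[0,0,-0.5],"delta_rot":[0,0,-90]}]'

```text
t: 9.5
tcp_pos: [0.5287, 0.1062, 0.0663]
eef_rot: [1.756, 2.604, 0.001]
ft_force: [0.6, 0.1, 6.2]
width: 0.02
```

```bash
python3 -c "
from h import *
togo([.528,.106,.0665],22);print(readout.sense()['wrist_torque'])"
```

```text
t 9.5 pos [0.5287 0.1062 0.0663] yaw_y 22.03 tilt z [ 1.1e-03  2.0e-04 -1.0e+00] J [ 0.088  0.582  1.72   0.     0.839 -0.297] F [0.6 0.1 6.2] w 0.020012081540739985
linear mm [ 0.  -0.7 -0.2] rotz 0.03
[0.0328823  0.08034996 0.06076591]
```

>>> apply_moves --targets '[{"jaw":-0.3,"linear":[0,0,0],"delta_rot":[0,0,0]},{"jaw":0.2,"linear":[0,0,0],"delta_rot":[0,0,0]},{"jaw":0.2,"linear":[0,0,0],"delta_rot":[0,0,0]},{"jaw":0.2,"linear":[0,0,0],"delta_rot":[0,0,0]},{"jaw":0.2,"linear":[0,0,0],"delta_rot":[0,0,0]},{"jaw":0.2,"linear":[0,0,0],"delta_rot":[0,0,0]},{"jaw":0.2,"linear":[0,0,-5],"delta_rot":[0,0,0]},{"jaw":0.2,"linear":[0,0,-20],"delta_rot":[0,0,0]},{"jaw":0.2,"linear":[0,0,-45],"delta_rot":[0,0,0]},{"jaw":0.2,"linear":[0,0,-75],"delta_rot":[0,0,0]},{"jaw":0.2,"linear":[0,0,-105],"delta_rot":[0,0,0]},{"jaw":0.2,"linear":[0,0,-130],"delta_rot":[0,0,0]},{"jaw":0.2,"linear":[0,0,-130],"delta_rot":[0,0,0]},{"jaw":0.2,"linear":[0,0,-130],"delta_rot":[0,0,0]}]'

```text
t: 10.67
tcp_pos: [0.5289, 0.1062, 0.1975]
eef_rot: [1.755, 2.603, 0.003]
ft_force: [-0.4, 0.2, 0.0]
width: 0.0546
```

```bash
python3 -c "
from h import *
snap('wrist','w3');snap('side','s3');snap('top','t3');togo([.528,.106,.2],22)
a=cv2.imread('pics/s3.png');t=cv2.imread('pics/w3.png')
c=cv2.resize(a[130:340,140:440],(750,525))[:,:];cv2.imwrite('pics/s3c.png',c)"
```

```text
t 10.8167 pos [0.5275 0.1061 0.1951] yaw_y 22.04 tilt z [-1.6e-03 -2.0e-04 -1.0e+00] J [ 0.087  0.402  1.594 -0.     1.147 -0.297] F [-0.4 -0.  -1.1] w 0.05480992656688991
linear mm [-0.2  0.4 -4.9] rotz 0.04
```

View pics/w3.png

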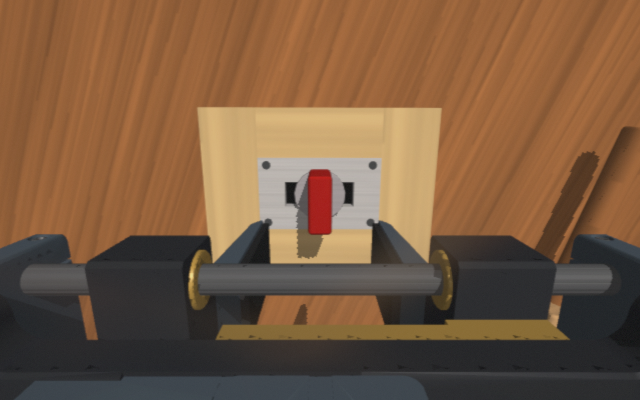

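View pics/s3c.png

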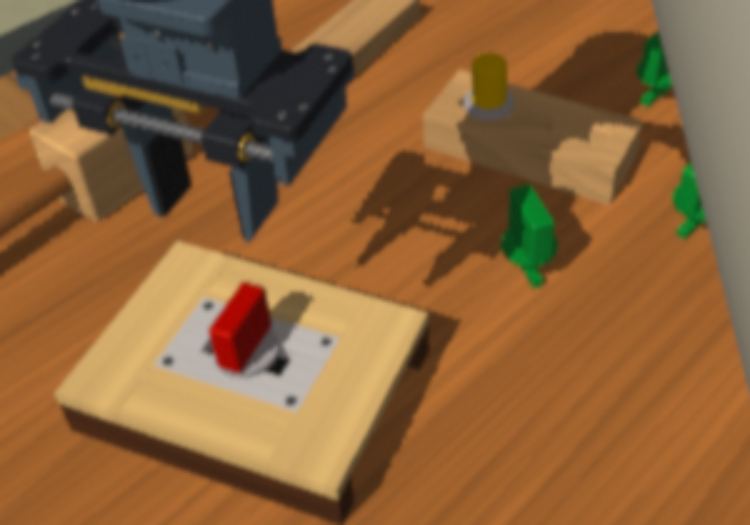

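The stop stands upright and square across the slot: the block's top is near (320,205) in the wrist view, with equal slot ends showing at (291,193) and (348,193). The dog is still in its socket, at (490,85) in the side crop, and the gripper is clear.

```bash
python3 -c "
from h import *
print(job.close_job())"
```

```text
the job is handed in; nothing more can be done
None
```

I took the red stop out of the rack and lowered its foot through the slot until the collar touched the metal at about 18 N. I eased off 0.5 mm, turned it 90° counter-clockwise, let go, raised the gripper about 130 mm and handed the job in at about 10.8 s.

- **Position:** The last wrist and side pictures show the stop upright, collar on the metal and block square across the slot. The slot shows equally at both ends. The foot underneath could not be seen, so its position is inferred from the block above it.
- **Angle:** The tool's angle before letting go was 22.03°, against a measured slot direction of about 22°. Single image edges gave 21.4° to 24.3° for that direction.
- **Surroundings:** The yellow dog is still in its socket and the gripper touches nothing. The highest wrist force in any reading was about 19 N.
- **Disagreement:** The top and wrist cameras differed by about 2–4 mm on the stop and slot positions. I mostly followed the wrist camera, and the difference was well inside the slot's clearance.

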